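# Put up a herb-cake order and close it in the collection drawer

## Robot

A 6-joint arm with a two-finger parallel gripper is mounted at the origin on a cart in front of the work surface, level with it; the furniture and walls round the work are solid. World frame = base frame: x ahead of the robot, y to its left, z up, the work surface at z = 0. Lengths are in mm, angles in rad, forces in N, time in s.
With the tool pointing down it reaches from about 375 to 925 mm from the base axis. Payload 5.7 kg.
Tool frame: the origin (TCP) lies midway between the tips of the shut fingers; the grasp point (between the pads) lies ctrl.grip_depth behind it (ctrl.grip_depth is the distance from the TCP to the grasp point, in mm); z points along the fingers, y is the line along which they close (so a half turn about z gives the same grasp; the last joint's range is limited). The gripper opens to 88 mm and grips with 3 to 60 N. Pads are 20 mm wide; open, the fingers measure 115 mm over their backs; the gripper's body (75 mm by 178 mm) begins 61 mm behind the grasp point.
Start: joints at [-1.232, 0.359, 1.51, -0, 1.272, -0.115], TCP at [263.011, -539.247, 222.623] pointing down, gripper open.
Joint ranges: [-2.97, 2.97], [-1.01, 2.36], [0.21, 2.38], [-0.96, 4.11], [0.2, 2.71], [-2.98, 2.98]. Speed limits (rad/s): [2.39, 2.39, 3.14, 3.14, 3.14, 3.14].

## Interface

Orientations are given as a rotation vector (axis times angle).
In Python, from plant import telemetry, camera, get_calibration, ctrl gives the robot as it stands.
- The arm moves only by the tool servo_tool, never from a script. Its argument "steps" is one flat list of numbers, 6 for each row, row after row: the shift along the tool's x, y, z in cm, then the turn, a rotation vector about the tool's x, y, z in degrees. In form: [tx, ty, tz, wx, wy, wz, tx, ty, tz, wx, wy, wz, ...]. A call has 1 to 10 rows; each row is the pose to reach, as a shift and turn from the pose commanded when the call began, along the tool's axes at that moment; what a row does not reach only later rows make up. A row lasts 1/12 s, in which the tool goes at most 41.7 mm and 7.16 degrees, less where a joint would pass 70% of its speed; a pose out of reach is approached as far as the arm can. A call with a gripper value outside its range is refused whole. "fingers" is the closure in counts, from 0 (fully open) to 255 (shut), set as the call begins (left out, the last holds). The fingers move at their own pace and stop on an object; "newtons" is the grip in N (left out, the last holds). Time passes only in rows, so rows that repeat a pose let the fingers close. It gives the time, the measured TCP pose, the force, the opening and the grip force at its end, in the units of the state.
- telemetry.get_state(): the state, without advancing time (a new reading comes with each control period).
- camera(name): name is "scene" or "top"; returns the picture (400x640x3 uint8, blue, green, red); there is no depth.
- get_calibration(name): a dict with "fx", "fy", "cx", "cy" (pixels), "cam_to_world" (4x4, takes a point from camera to world coordinates). Camera axes: x right, y down, z forward; pixel columns grow to the right and rows downward; lengths in mm; the calibration is good to about 2 mm. A picture is of the moment at which its call begins. get_calibration takes no time and is no camera call.
- ctrl.job_done(): hands the job in; it is judged then, once.
The state is a dict: "time": time; "q": joint angles; "qvel": joint speeds; "effort": joint torques, N m; "ee_pos": TCP position; "tool_rot": TCP orientation; "force": force on the tool from outside, world axes, zero at the start; "moment": the same for the moment, N m; "grip_width": opening from 0.0 (shut) to 1.0 (fully open); "finger_force": force on a finger pad.
Only numpy, scipy, OpenCV 4.12 (cv2) and the standard library are available. Lean on these libraries where they do the work, as an engineer would, in place of code of your own. Each camera call takes 0.05 s, during which the arm holds its last target. There are 200 camera calls.

## Task

Put up this order for collection: carry the counting tray over to the white order box on the packing board and tip it so that all its herb cakes slide off together into the box, then set the emptied tray back flat on the middle of its rubber mat. Put the filled box, level, into the half-open grey drawer (pull it further out first to make room) and stand every ointment jar upright on the drawer floor beside it, then push the drawer fully shut. If a cake misses the box, pick it up and put it in before the box goes into the drawer; leave the mortar, the calculator and the packet where they are.

Things in the scene. Friction and masses are not known exactly. Their poses are not given: they have to be found in the camera images.
- packing_board: white laminate board 680 x 1000 mm on short legs, fixed, standing over the herbs laid out on the table: all the work is done on it. Its flat top is 80 mm above the table (z = 0.08); origin at table level under its centre
- tray: plain metal counting tray 150 x 80 mm, 220 g: floor 3 mm, side and back walls 20 mm high, open front end (+x). At the back stands an upright grip tab, 8 mm thick (centre x = -71 mm), 46 mm wide, top 60 mm above the origin; pinch it from above across its thickness. Origin: centre of the underside, z up. Starts on the mat, x roughly to the left (+y), holding all the cakes
- tray_lip (a point): middle of the tray's open front edge, on its floor (75 mm from the tray's origin along x, 3 mm up)
- mat: thin black rubber mat, fixed, 200 x 120 x 3 mm, on which the tray starts; origin at the centre of its underside, x along its length (roughly +y in the world)
- order_box: open white plastic box 120 (x) x 100 (y) mm, 160 g; walls 40 mm high, 4 mm thick, floor 4 mm. An upright grip tab, 8 mm thick (x = -62 to -54 mm), 46 mm wide, top 76 mm above the origin, rises from its -x end wall; pinch it from above across its thickness. Origin: centre of the underside, z up. Loose on the board between tray and drawer, tab towards the robot
- drawer (a joint): how far the drawer is pushed in, in m: 0.20 is fully shut, 0 is 200 mm out, -0.04 is its outer limit; it starts at 0.06 to 0.12, half open. It stays where it is left (friction about 1.5 N)
- drawer_in (a point): centre of the drawer's floor, moving with it; x is the closing direction, y left, z up. Floor 258 (x) x 254 (y) mm, 16 mm over the board; side and back walls 46 mm high; front plate's inner face at x = -129 mm, its top 86 mm up. The fixed grey housing is 300 wide, 300 deep, 110 mm high and lets in what is under 82 mm tall. 200 mm out, the floor lies open from x = -129 to 71 mm
- drawer_front (a point): centre of the outer face of the drawer's front plate, 53 mm above the board; same axes as drawer_in (x is the closing direction). The plate is 296 mm wide, 98 mm high (49 mm up from here) and 12 mm thick, so its top edge can be pinched; a bar handle 90 mm long stands 35 mm off it, 15 mm below this point; left and right of the handle the plate is bare and can be pushed or pinched
- mortar: brass mortar, 93 mm across and 84 mm high, on the board at the far right: a bystander; origin at the centre of its underside
- calculator: desk calculator, 122 x 74 x 17 mm, lying on the board near the robot: a bystander; origin at the centre of its underside
- packet_b: paper packet tied with twine, 82 x 107 x 46 mm, on the table right of the board: a bystander; origin at the centre of its underside
- cake_0: pressed dark-brown herb cake, a rounded square block 24 x 24 x 14 mm, 20 g; origin at the centre of its underside as it starts (z up). It starts lying flat in the counting tray; four to six of the six are present. It slides on the tray's polished floor at a tilt of 16 to 27 degrees
- cake_1: pressed dark-brown herb cake, a rounded square block 24 x 24 x 14 mm, 20 g; origin at the centre of its underside as it starts (z up). It starts lying flat in the counting tray; four to six of the six are present. It slides on the tray's polished floor at a tilt of 16 to 27 degrees
- cake_2: pressed dark-brown herb cake, a rounded square block 24 x 24 x 14 mm, 20 g; origin at the centre of its underside as it starts (z up). It starts lying flat in the counting tray; four to six of the six are present. It slides on the tray's polished floor at a tilt of 16 to 27 degrees
- cake_3: pressed dark-brown herb cake, a rounded square block 24 x 24 x 14 mm, 20 g; origin at the centre of its underside as it starts (z up). It starts lying flat in the counting tray; four to six of the six are present. It slides on the tray's polished floor at a tilt of 16 to 27 degrees
- cake_4: pressed dark-brown herb cake, a rounded square block 24 x 24 x 14 mm, 20 g; origin at the centre of its underside as it starts (z up). It starts lying flat in the counting tray; four to six of the six are present. It slides on the tray's polished floor at a tilt of 16 to 27 degrees
- cake_5: pressed dark-brown herb cake, a rounded square block 24 x 24 x 14 mm, 20 g; origin at the centre of its underside as it starts (z up). It starts lying flat in the counting tray; four to six of the six are present. It slides on the tray's polished floor at a tilt of 16 to 27 degrees
- jar_0: closed white ointment jar, upright cylinder 52 mm across and 60 mm high with a flat lid, about 90 g; origin at the centre of its underside, z up along its axis. Two or three of the three are present, standing on the board beyond the order box
- jar_1: closed white ointment jar, upright cylinder 52 mm across and 60 mm high with a flat lid, about 90 g; origin at the centre of its underside, z up along its axis. Two or three of the three are present, standing on the board beyond the order box
- jar_2: closed white ointment jar, upright cylinder 52 mm across and 60 mm high with a flat lid, about 90 g; origin at the centre of its underside, z up along its axis. Two or three of the three are present, standing on the board beyond the order box

How it is judged:
By the outcome, as a careful person would: the job done as asked, in the order asked, and still so for the second after the job is handed in, with the robot touching nothing.
Of cake_0, cake_1, cake_2, cake_3, cake_4, cake_5 only 4 to 6 are there at a start; the rules pass over those that are not, and their reading is None.
Of jar_0, jar_1, jar_2 only 2 to 3 are there at a start; the rules pass over those that are not, and their reading is None.
At some moment in a run one of order_box, jar_0, jar_1, jar_2 may be knocked a few centimetres aside while the robot is not near it.
It also fails if it takes over 208 s, if anything falls off the work surface, if the arm or the gripper's body presses on something with over 40 N, if the wrist force passes 120 N, or if a joint passes its speed limit or range.

## Working session

There is one attempt and no reset: what is moved stays moved. The work goes in short steps, Python scripts to look and compute and a tool call to move; the robot and the scene stay as the last step left them, time stands still between calls to the robot, and variables do not carry over. Pictures are saved under pics/ and viewed, at most 14 in all, crops included, and the job is handed in when it is done.

Besides the shell and the picture viewer there is one more tool, called as name(argument=value, ...) on one line, values as JSON. servo_tool: Moves the arm, as the interface text tells. Its arguments: {"type":"object","properties":{"steps":{"type":"array"},"fingers":{"type":"number"},"newtons":{"type":"number"}},"required":["steps"]}

```bash
mkdir -p pics; ls; python3 - <<'E'
from plant import telemetry, camera, get_calibration, ctrl
import cv2, numpy as np
print(telemetry.get_state(), ctrl.grip_depth)
for n in("scene","top"):
    c=get_calibration(n); print(n,{k:np.round(v,3).tolist() for k,v in c.items()})
    cv2.imwrite(f"pics/{n}0.png",camera(n))
E
```

```text
pics
{'time': 0.0, 'q': array([-1.23213909e+00,  3.59493943e-01,  1.51141608e+00, -2.26078764e-08,
        1.27247612e+00, -1.15113682e-01]), 'qvel': array([ 7.53307528e-04, -5.81900222e-05,  1.28591595e-03,  7.34257155e-04,
       -3.66914145e-03, -1.32301325e-03]), 'effort': array([ 1.68616039e-03, -5.15364683e+01, -2.70724797e+01,  6.76214299e-02,
        3.48953856e-02, -1.69012196e-04]), 'ee_pos': array([ 262.77468208, -538.64616201,  221.82238742]), 'tool_rot': array([-3.05934239e+00, -7.06281193e-01,  3.14084770e-04]), 'force': array([0.18473065, 0.88961406, 0.28397337]), 'moment': array([-0.00581028,  0.01513422,  0.02565203]), 'finger_force': 0.0, 'grip_width': 0.999952378949727} 18.700000000000003
scene {'fx': 516.747, 'fy': 516.747, 'cx': 315.616, 'cy': 200.3, 'cam_to_world': [[0.426, -0.592, 0.684, -780.259], [-0.905, -0.265, 0.334, -775.162], [-0.016, -0.761, -0.648, 1363.933], [0.0, 0.0, 0.0, 1.0]]}
top {'fx': 450.38, 'fy': 450.38, 'cx': 317.608, 'cy': 204.243, 'cam_to_world': [[0.002, -0.983, 0.185, 256.725], [-1.0, 0.0, 0.011, -131.941], [-0.011, -0.185, -0.983, 1496.527], [0.0, 0.0, 0.0, 1.0]]}
```

View pics/scene0.png

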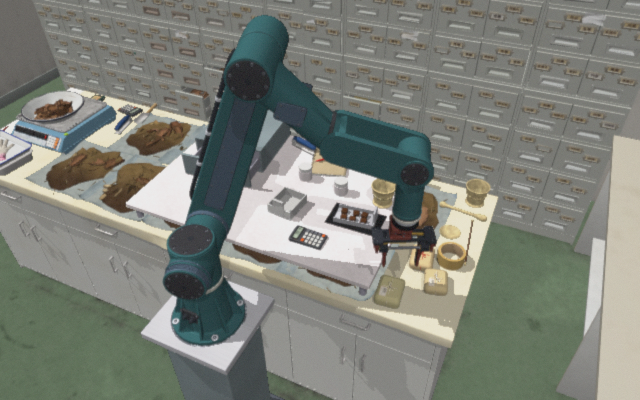

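View pics/top0.png

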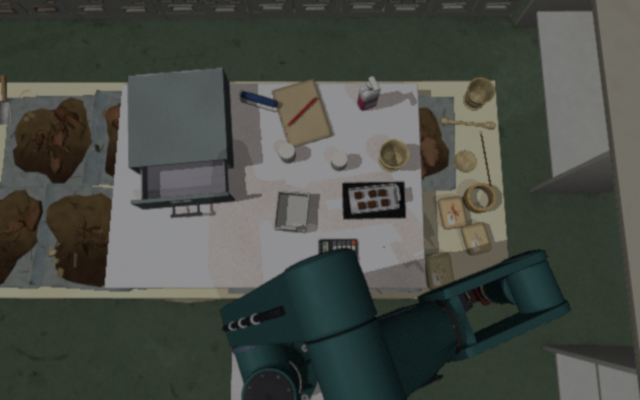

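The top view shows the drawer's housing at (180,115) with its front plate at about row 200, and the box near (293,211). The tray with six cakes is at (374,199), two jars are at (287,152) and (338,161), and the mortar is at (394,155). I'll magnify it for precise pixels.

```bash
python3 - <<'E'
import cv2
im=cv2.imread("pics/top0.png")
c=im[130:260,260:420]; cv2.imwrite("pics/z1.png",cv2.resize(c,None,fx=5,fy=4.6,interpolation=cv2.INTER_CUBIC)[:600])
c=im[60:220,120:240]; cv2.imwrite("pics/z2.png",cv2.resize(cv2.convertScaleAbs(c,alpha=1.6),None,fx=3.6,fy=3.6,interpolation=cv2.INTER_CUBIC))
E
```

```text
(no output)
```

View pics/z1.png

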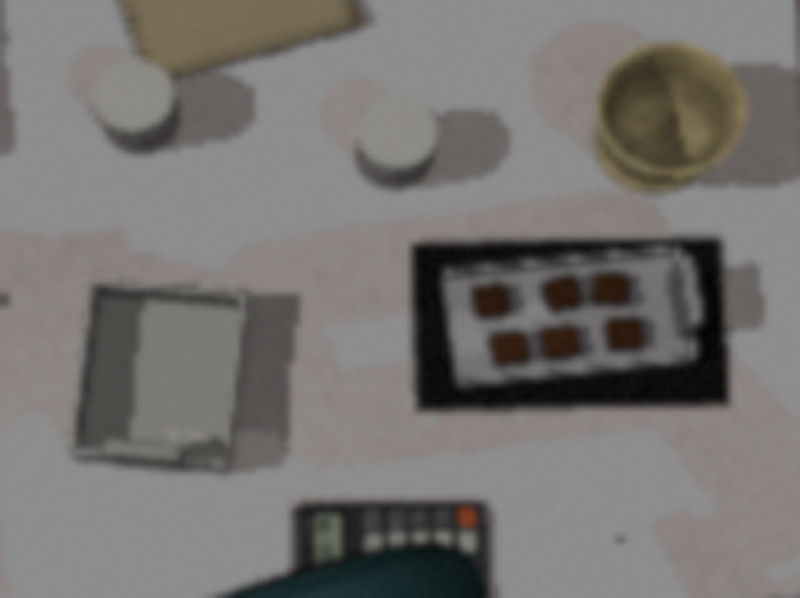

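View pics/z2.png

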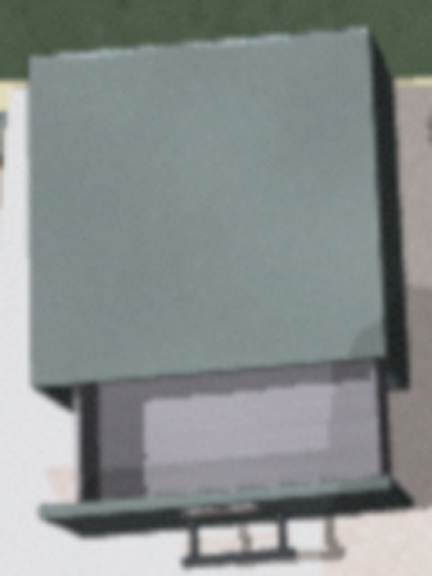

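The zoom shows the box rim, tray, mat and jar lids clearly. The drawer plate's top edge runs from about (40,507) to (390,482) in z2. Next I'll turn these into world positions.

```bash
cat > h.py <<'E'
from plant import telemetry, camera, get_calibration, ctrl
import cv2, numpy as np
from scipy.spatial.transform import Rotation as R
def p2w(uv,z,n="top"):
    c=get_calibration(n); T=np.array(c["cam_to_world"])
    d=T[:3,:3]@[(uv[0]-c["cx"])/c["fx"],(uv[1]-c["cy"])/c["fy"],1]; o=T[:3,3]
    return o+d*(z-o[2])/d[2]
def w2p(p,n="top"):
    c=get_calibration(n); T=np.linalg.inv(np.array(c["cam_to_world"]))
    q=T[:3,:3]@np.asarray(p)+T[:3,3]; return q[0]/q[2]*c["fx"]+c["cx"],q[1]/q[2]*c["fy"]+c["cy"]
def st():
    s=telemetry.get_state(); return s
def mv(target,down_yaw=None,rot=None):
    """shift (cm) and turn (deg) in tool axes from present pose to grasp... TCP target"""
    s=st(); A=R.from_rotvec(s["tool_rot"])
    if rot is None:
        a=np.deg2rad(down_yaw)  # tool x axis heading in world, tool pointing down
        rot=R.from_matrix(np.array([[np.cos(a),np.sin(a),0],[np.sin(a),-np.cos(a),0],[0,0,-1]]))
    print("t",round(s["time"],2),"ee",s["ee_pos"].round(1),"rot",s["tool_rot"].round(3))
    print("cm",(A.inv().apply(np.array(target)-s["ee_pos"])/10).round(2),"deg",np.rad2deg((A.inv()*rot).as_rotvec()).round(1))
E
python3 - <<'E'
from h import *
z1=lambda X,Y:(260+(X+.5)/5-.5,130+(Y+.5)/4.6-.5)
z2=lambda X,Y:(120+(X+.5)/3.6-.5,60+(Y+.5)/3.6-.5)
P=lambda n,l,z,f:print(n,*[p2w(f(*q),z)[:2].round(0).tolist() for q in l])
P("box",[(93,286),(243,294),(232,470),(75,458)],120,z1)
P("tray",[(443,267),(683,247),(698,361),(457,388)],103,z1)
P("tab",[(690,300)],143,z1)
P("mat",[(413,243),(721,239),(727,403),(418,408)],83,z1)
P("jars",[(137,97),(398,136)],140,z1)
P("mortar",[(673,100)],164,z1)
P("plate top",[(40,507),(392,482)],178,z2)
P("plate bot",[(80,536),(412,503)],88,z2)
P("housing",[(30,58),(370,28),(384,358),(32,386)],190,z2)
P("bar",[(183,565),(292,550)],118,z2)
print(st()["q"])
E
```

```text
box [556.0, 7.0] [551.0, -87.0] [430.0, -81.0] [438.0, 16.0]
tray [573.0, -213.0] [587.0, -365.0] [507.0, -372.0] [489.0, -221.0]
tab [541.0, -362.0]
mat [595.0, -195.0] [598.0, -393.0] [482.0, -393.0] [478.0, -197.0]
jars [684.0, -20.0] [656.0, -184.0]
mortar [674.0, -352.0]
plate top [517.0, 443.0] [538.0, 150.0]
plate bot [509.0, 445.0] [538.0, 151.0]
housing [913.0, 478.0] [941.0, 182.0] [642.0, 158.0] [618.0, 453.0]
bar [478.0, 341.0] [491.0, 247.0]
[-1.23209484e+00  3.59444688e-01  1.51132582e+00  4.83398398e-06
  1.27249041e+00 -1.15085838e-01]
```

```bash
python3 - <<'E'
from h import *
mv((545,-363,190),6)
E
```

```text
t 0.1 ee [ 262.8 -538.7  221.9] rot [-3.059 -0.706  0.   ]
cm [33.06 -3.41  3.2 ] deg [-0.1  0.  20. ]
```

servo_tool(steps=[33,-3.4,3.2,0,0,20,33,-3.4,3.2,0,0,20,33,-3.4,3.2,0,0,20,33,-3.4,3.2,0,0,20,33,-3.4,3.2,0,0,20,33,-3.4,3.2,0,0,20,33,-3.4,3.2,0,0,20,33,-3.4,3.2,0,0,20,33,-3.4,3.2,0,0,20,33,-3.4,3.2,0,0,20], fingers=60, newtons=50)

```text
time: 0.93
ee_pos: [546.4, -361.9, 189.6]
tool_rot: [-3.136, -0.171, 0.001]
force: [-0.8, -0.3, -0.1]
grip_width: 0.766
finger_force: 0.0
```

```bash
python3 - <<'E'
from h import *
mv((545,-363,108),6)
for n in("scene",):
    im=camera(n); u,v=map(int,w2p((540,-290,100),n)); cv2.imwrite("pics/a.png",cv2.resize(im[max(0,v-65):v+65,u-100:u+100],None,fx=4,fy=4,interpolation=cv2.INTER_CUBIC)); print(u,v)
    for p in [(545,-363,143),(489,-221,103),(573,-213,103)]: print(w2p(p,n))
E
```

```text
t 0.93 ee [ 546.4 -361.9  189.6] rot [-3.136e+00 -1.710e-01  1.000e-03]
cm [-0.14  0.11  8.16] deg [-0.1  0.   0.2]
355 214
(np.float64(375.164730552445), np.float64(210.36451931295065))
(np.float64(332.1640186074555), np.float64(217.34082136579738))
(np.float64(339.2886731449152), np.float64(202.9396801041744))
```

View pics/a.png

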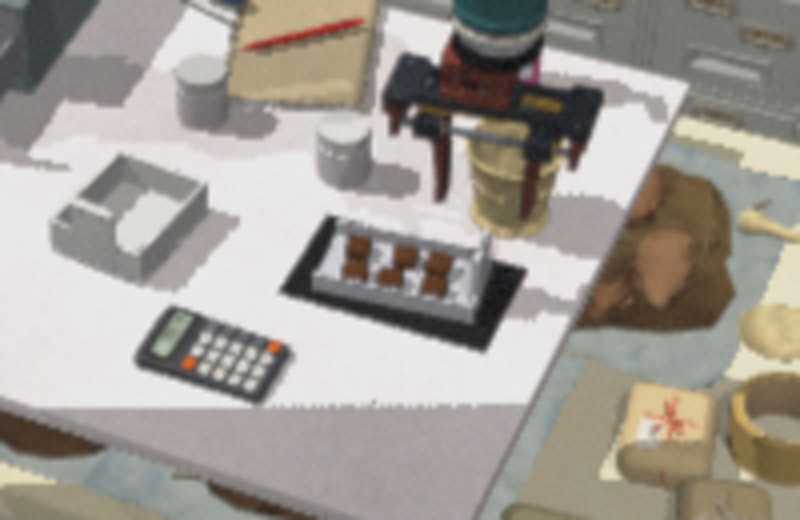

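The gripper is above the tray. The tab's top is at crop (485,238), which is image (376,209) against a predicted (375,210), so the estimate holds. Descending and gripping.

servo_tool(steps=[0,0.1,4.1,0,0,0,0,0.1,6,0,0,0,0,0.1,8.1,0,0,0,0,0.1,8.1,0,0,0,0,0.1,8.1,0,0,0,0,0.1,8.1,0,0,0])

```text
time: 1.48
ee_pos: [544.5, -366.4, 110.9]
tool_rot: [3.136, 0.162, 0.001]
force: [0.7, -0.3, 0.3]
grip_width: 0.763
finger_force: 0.0
```

servo_tool(steps=[0,0,0,0,0,0,0,0,0,0,0,0,0,0,0,0,0,0,0,0,0,0,0,0,0,0,0,0,0,0,0,0,0,0,0,0,0,0,0,0,0,0,0,0,0,0,0,0,0], fingers=255, newtons=50)

```text
schema error: expected a multiple of 6 numbers
```

servo_tool(steps=[0,0,0,0,0,0,0,0,0,0,0,0,0,0,0,0,0,0,0,0,0,0,0,0,0,0,0,0,0,0,0,0,0,0,0,0,0,0,0,0,0,0,0,0,0,0,0,0], fingers=255, newtons=50)

```text
time: 2.15
ee_pos: [544.8, -364.9, 109.6]
tool_rot: [-3.137, -0.165, 0.0]
force: [-0.4, -0.1, 0.5]
grip_width: 0.197
finger_force: 0.0
```

servo_tool(steps=[0,0,0,0,0,0,0,0,0,0,0,0,0,0,0,0,0,0,0,0,0,0,0,0,0,0,0,0,0,0])

```text
time: 2.57
ee_pos: [544.7, -364.7, 109.5]
tool_rot: [-3.137, -0.165, 0.0]
force: [0.6, 0.8, 0.4]
grip_width: 0.088
finger_force: 50.0
```

```bash
python3 - <<'E'
from h import *
s=st(); print(s["ee_pos"],s["tool_rot"],s["finger_force"],s["grip_width"])
# tray pose in tool: yaw of tray unknown a few deg -> use 6 deg (aligned by grip)
# targets
def rotd(a,tilt):
    a=np.deg2rad(a); M=R.from_matrix(np.array([[np.cos(a),np.sin(a),0],[np.sin(a),-np.cos(a),0],[0,0,-1]]))
    return M*R.from_euler('x',tilt,degrees=True)
tcp0=np.array([0,0,0]); zt=s["ee_pos"][2]
# tray local (x fwd, z up) of TCP: x=-71, z=zt-83 ; tool axes in tray: y=-x(tray), z=-z(tray)
lip=np.array([0,-(75+71),-(3-(zt-83))]) # lip in tool frame
A=R.from_rotvec(s["tool_rot"])
print("lip now",s["ee_pos"]+A.apply(lip),"lip tool",lip)
bh=-3.6; b=np.array([494,-36,80]); B=R.from_euler('z',bh,degrees=True)
for tilt in (0,40):
  for sg in (1,-1):
    Q=rotd(bh,sg*tilt); L=b+B.apply([0,-46+24,36]); print(tilt,sg,"tool z",Q.apply([0,0,1]).round(2),"lip at",L.round(0)); mv(L-Q.apply(lip),rot=Q)
E
```

```text
[ 544.70992536 -364.70193555  109.51328579] [-3.13670507e+00 -1.64537564e-01  4.68123480e-04] 49.99698042869568 0.08846112903106852
lip now [ 529.42724438 -219.49008161   86.08612747] lip tool [   0.         -146.           23.51328579]
0 1 tool z [ 0.  0. -1.] lip at [493. -58. 116.]
t 2.57 ee [ 544.7 -364.7  109.5] rot [-3.137 -0.165  0.   ]
cm [ -4.41 -16.66  -2.99] deg [-0.   0.   9.6]
0 -1 tool z [ 0.  0. -1.] lip at [493. -58. 116.]
t 2.57 ee [ 544.7 -364.7  109.5] rot [-3.137 -0.165  0.   ]
cm [ -4.41 -16.66  -2.99] deg [-0.   0.   9.6]
40 1 tool z [ 0.04  0.64 -0.77] lip at [493. -58. 116.]
t 2.57 ee [ 544.7 -364.7  109.5] rot [-3.137 -0.165  0.   ]
cm [ -4.09 -18.53   6.95] deg [39.9  3.4  9.2]
40 -1 tool z [-0.04 -0.64 -0.77] lip at [493. -58. 116.]
t 2.57 ee [ 544.7 -364.7  109.5] rot [-3.137 -0.165  0.   ]
cm [ -3.59 -21.52 -11.82] deg [-39.9  -3.3   9.2]
```

servo_tool(steps=[0,0,-1,0,0,0,0,0,-2.5,0,0,0,0,0,-4.5,0,0,0,0,0,-6,0,0,0,-0.2,-0.8,-7,0,0,0.5,-0.5,-2,-7,0,0,1.2,-0.9,-3.5,-7,0,0,2,-1.4,-5,-7,0,0,3,-1.8,-6.5,-7,0,0,4,-2.2,-8,-7,0,0,5])

```text
time: 3.4
ee_pos: [512.8, -285.4, 178.5]
tool_rot: [-3.14, -0.025, 0.003]
force: [0.2, -0.6, -3.0]
grip_width: 0.085
finger_force: 50.0
```

servo_tool(steps=[-0.4,-1.5,0,0,0,0.8,-0.7,-2.9,0,0,0,1.6,-1.1,-4.2,0,0,0,2.4,-1.4,-5.2,0,0,0,3.2,-1.5,-5.9,0,0,0,4,-1.6,-6.3,0,0,0,4.6,-1.6,-6.6,0,0,0,4.6,-1.6,-6.6,0,0,0,4.6,-1.6,-6.6,0,0,0,4.6])

```text
time: 4.15
ee_pos: [497.6, -222.3, 179.6]
tool_rot: [3.14, -0.098, 0.0]
force: [0.6, -0.1, -3.6]
grip_width: 0.09
finger_force: 50.0
```

```bash
python3 - <<'E'
from h import *
s=st(); print(s["grip_width"],s["finger_force"],s["force"])
def rotd(a,tilt):
    a=np.deg2rad(a); M=R.from_matrix(np.array([[np.cos(a),np.sin(a),0],[np.sin(a),-np.cos(a),0],[0,0,-1]]))
    return M*R.from_euler('x',tilt,degrees=True)
lip=np.array([0,-146,23.5]); bh=-3.6; b=np.array([494,-36,80]); B=R.from_euler('z',bh,degrees=True)
for tilt,dy,h in((0,24,60),(10,24,50),(20,24,42),(30,24,36),(40,24,34)):
    Q=rotd(bh,-tilt); mv(b+B.apply([0,-46+dy,h])-Q.apply(lip),rot=Q)
im=camera("top"); cv2.imwrite("pics/b1.png",im[130:260,260:420])
cv2.imwrite("pics/b.png",cv2.resize(im[130:250,250:410],None,fx=5,fy=5,interpolation=cv2.INTER_CUBIC))
E
```

```text
0.0903212437171669 49.995219111442566 [ 0.57345224 -0.08186219 -3.58876528]
t 4.15 ee [ 497.6 -222.3  179.6] rot [ 3.14  -0.098  0.   ]
cm [-1.53 -1.77  1.61] deg [ 0. -0.  0.]
t 4.15 ee [ 497.6 -222.3  179.6] rot [ 3.14  -0.098  0.   ]
cm [-1.53 -2.4   0.11] deg [-10.  -0.   0.]
t 4.15 ee [ 497.6 -222.3  179.6] rot [ 3.14  -0.098  0.   ]
cm [-1.53 -3.45 -1.44] deg [-20.  -0.   0.]
t 4.15 ee [ 497.6 -222.3  179.6] rot [ 3.14  -0.098  0.   ]
cm [-1.53 -4.9  -2.98] deg [-30.  -0.   0.]
t 4.15 ee [ 497.6 -222.3  179.6] rot [ 3.14  -0.098  0.   ]
cm [-1.53 -6.69 -4.63] deg [-40.  -0.   0.]
```

View pics/b.png

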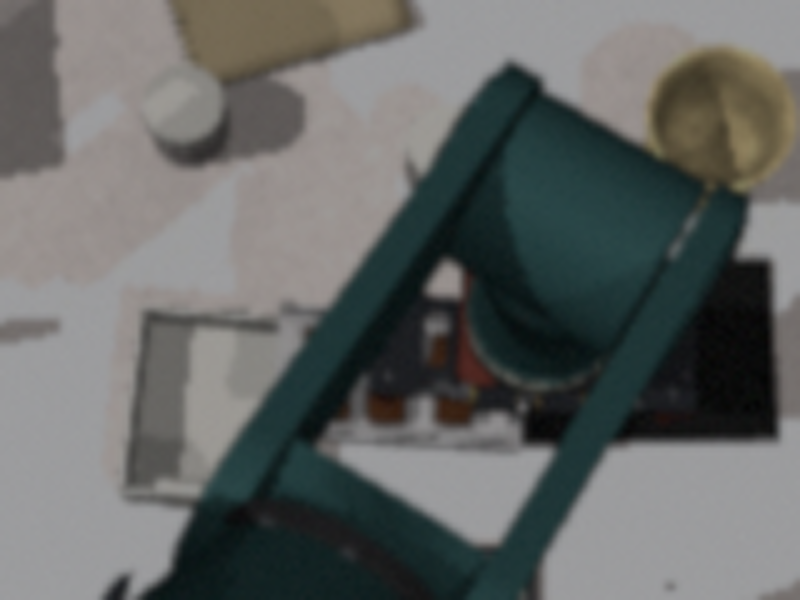

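The box is still in place, with its far-left rim corner at (147,312) as before. The tray's lip is close to its near wall, cakes still aboard. Tilting now.

servo_tool(steps=[-0.5,-0.6,0.3,0,0,0,-1,-1.3,0.3,-3,0,0,-1.5,-2.1,0.3,-7,0,0,-1.5,-2.5,-0.1,-11,0,0,-1.5,-2.9,-0.7,-15,0,0,-1.5,-3.4,-1.4,-20,0,0,-1.5,-4.1,-2.2,-25,0,0,-1.5,-4.9,-3,-30,0,0,-1.5,-5.8,-3.8,-35,0,0,-1.5,-6.7,-4.6,-40,0,0])

```text
time: 5.03
ee_pos: [486.9, -153.5, 226.5]
tool_rot: [2.439, -0.078, -0.025]
force: [0.4, 0.2, -3.6]
grip_width: 0.086
finger_force: 50.0
```

servo_tool(steps=[0,0,0,0,0,0,0,0,0,0,0,0,0,0,0,0,0,0,0,0,0,0,0,0,0,0,0,0,0,0,0,0,0,0,0,0])

```text
time: 5.53
ee_pos: [486.4, -155.4, 225.9]
tool_rot: [2.443, -0.08, -0.028]
force: [-0.7, -1.1, -3.1]
grip_width: 0.089
finger_force: 50.0
```

```bash
python3 - <<'E'
from h import *
s=st(); print(s["grip_width"],s["finger_force"],s["force"])
im=camera("top"); a=cv2.resize(im[170:250,250:390],None,fx=4,fy=4,interpolation=cv2.INTER_CUBIC)
im=camera("scene"); b=cv2.resize(im[155:225,240:380],None,fx=4,fy=4,interpolation=cv2.INTER_CUBIC)
cv2.imwrite("pics/c.png",np.vstack([a,b])[:600])
E
```

```text
0.08904660719951828 49.99594867229462 [-0.65859322 -1.10519561 -3.05826014]
```

View pics/c.png

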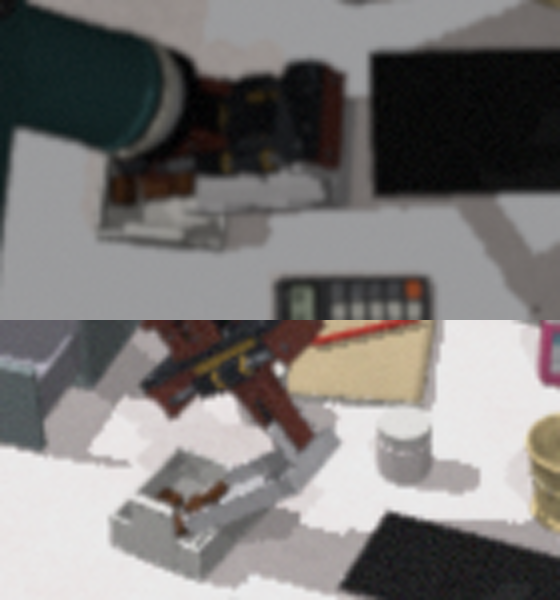

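The lip is in the box and cakes lie at it, with some seemingly still touching the tray (wrist force -3.0 N). I'll raise and steepen it a little.

servo_tool(steps=[0,0.7,-0.9,-2,0,0,0,1.4,-1.8,-4,0,0,0,2.0,-2.7,-8,0,0,0,2.0,-2.7,-8,0,0,0,2.0,-2.7,-8,0,0,0,2.0,-2.7,-8,0,0,0,2.0,-2.7,-8,0,0,0,2.0,-2.7,-8,0,0])

```text
time: 6.3
ee_pos: [486.5, -152.6, 259.0]
tool_rot: [2.304, -0.073, -0.033]
force: [0.2, 0.4, -2.3]
grip_width: 0.088
finger_force: 50.0
```

```bash
python3 - <<'E'
from h import *
s=st(); print(s["grip_width"],s["finger_force"],s["force"])
im=camera("top"); a=cv2.resize(im[170:250,250:390],None,fx=4,fy=4,interpolation=cv2.INTER_CUBIC)
im=camera("scene"); b=cv2.resize(im[155:225,240:380],None,fx=4,fy=4,interpolation=cv2.INTER_CUBIC)
cv2.imwrite("pics/d.png",np.vstack([a,b])[:600])
E
```

```text
0.08775845965793792 49.99653518199921 [ 0.24491524  0.36096841 -2.26783453]
```

View pics/d.png

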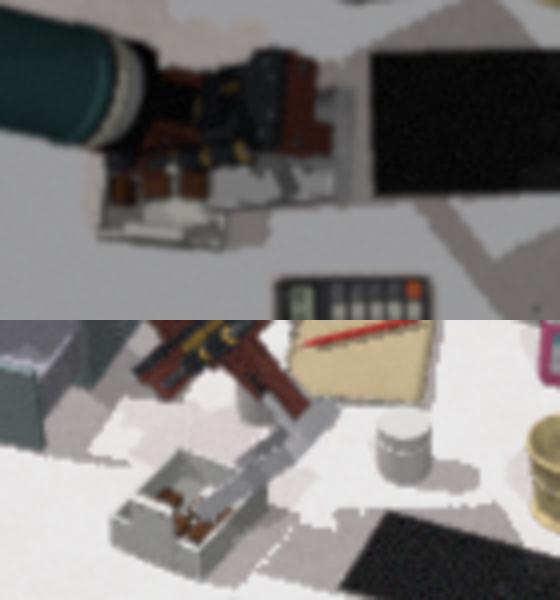

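The wrist force is now -2.3 N, which is the tray alone, and the cakes lie in the box. I'll take the tray back.

```bash
python3 - <<'E'
from h import *
mv((490,-200,270),-3.6); mv((538,-366,150),0)
E
```

```text
t 6.4 ee [ 486.6 -152.5  259.2] rot [ 2.304 -0.073 -0.032]
cm [0.64 3.96 2.78] deg [48.  0. -0.]
t 6.4 ee [ 486.6 -152.5  259.2] rot [ 2.304 -0.073 -0.032]
cm [ 6.48  5.94 22.89] deg [47.9  1.5 -3.4]
```

servo_tool(steps=[0,1,0,7,0,0,0,1.6,0.8,14,0,0,0.3,2.2,1.4,21,0,0,0.5,2.8,1.9,28,0,0,0.6,3.4,2.3,35,0,0,0.6,4,2.8,41,0,0,0.6,4,2.8,48,0,0,2,4.5,6,48,0,0,3.5,5,9.5,48,0,0,5,5.5,13,48,1,-2])

```text
time: 7.23
ee_pos: [528.1, -291.1, 213.1]
tool_rot: [3.14, -0.041, 0.004]
force: [0.5, 0.8, -1.4]
grip_width: 0.088
finger_force: 50.0
```

```bash
python3 - <<'E'
from h import *
mv((538,-366,150),0); mv((538,-366,111),0)
im=camera("top"); cv2.imwrite("pics/box.png",im[180:245,265:330])
E
```

```text
t 7.23 ee [ 528.1 -291.1  213.1] rot [ 3.14  -0.041  0.004]
cm [1.17 7.45 6.32] deg [ 0.1 -0.1 -1.5]
t 7.23 ee [ 528.1 -291.1  213.1] rot [ 3.14  -0.041  0.004]
cm [ 1.16  7.45 10.22] deg [ 0.1 -0.1 -1.5]
```

servo_tool(steps=[0.5,3,3,0,0,0,1,6,6,0,0,-1.5,1.2,7.4,6.3,0,0,-1.5,1.2,7.4,6.3,0,0,-1.5,1.2,7.4,6.3,0,0,-1.5,1.2,7.4,6.3,0,0,-1.5])

```text
time: 7.78
ee_pos: [538.7, -362.1, 151.4]
tool_rot: [-3.142, -0.001, -0.004]
force: [-0.4, 0.4, -2.9]
grip_width: 0.085
finger_force: 50.0
```

```bash
python3 - <<'E'
from h import *
mv((538,-366,110.5),0)
E
```

```text
t 7.78 ee [ 538.7 -362.1  151.4] rot [-3.142e+00 -1.000e-03 -4.000e-03]
cm [-0.08  0.39  4.09] deg [-0.  -0.1  0.1]
```

servo_tool(steps=[-0.1,0.4,1.5,0,0,0,-0.1,0.4,2.5,0,0,0,-0.1,0.4,3.2,0,0,0,-0.1,0.4,3.7,0,0,0,-0.1,0.4,4,0,0,0,-0.1,0.4,4.1,0,0,0,-0.1,0.4,4.1,0,0,0])

```text
time: 8.37
ee_pos: [537.9, -366.5, 109.6]
tool_rot: [-3.141, -0.002, -0.003]
force: [-0.2, -0.0, -0.6]
grip_width: 0.087
finger_force: 50.0
```

servo_tool(steps=[0,0,0,0,0,0,0,0,0,0,0,0,0,0,0,0,0,0,0,0,0,0,0,0,0,0,0,0,0,0,0,0,0,0,0,0], fingers=150)

```text
time: 8.87
ee_pos: [537.7, -366.8, 109.1]
tool_rot: [-3.142, -0.002, -0.003]
force: [-0.5, -0.2, -0.5]
grip_width: 0.409
finger_force: 0.0
```

servo_tool(steps=[0,0,-3,0,0,0,0,0,-7,0,0,0,0,0,-11,0,0,0,-2,-4,-11,0,0,0,-4,-8,-11,0,0,0,-6,-12,-11,0,0,0,-8,-16,-11,0,0,0,-10,-20,-11,0,0,0,-10,-20,-11,0,0,0])

```text
time: 9.62
ee_pos: [433.3, -162.2, 218.5]
tool_rot: [-3.138, -0.004, 0.002]
force: [-0.5, 0.2, 0.3]
grip_width: 0.418
finger_force: 0.0
```

```bash
python3 - <<'E'
from h import *
print(st()["ee_pos"],st()["grip_width"],st()["q"])
im=camera("scene"); cv2.imwrite("pics/e.png",cv2.resize(im[120:250,180:380],None,fx=4,fy=4,interpolation=cv2.INTER_CUBIC))
E
```

```text
[ 433.27329932 -162.20158643  218.47650012] 0.4182874718212136 [-0.50939204  0.16546983  1.79758949  0.00219843  1.18133995  1.05818797]
```

View pics/e.png

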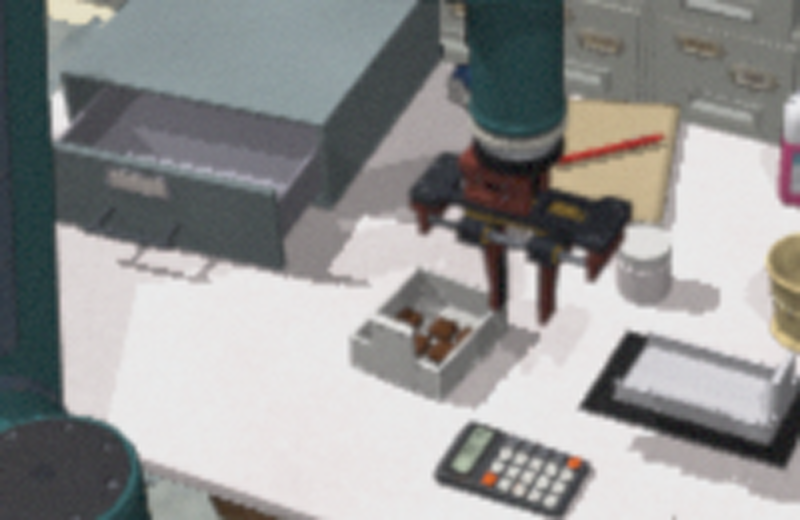

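The tray is empty on its mat, all cakes are in the box and none lie outside. Next is the drawer plate.

```bash
python3 - <<'E'
from h import *
mv((480,70,240),45); mv((529,297,225),94.6)
E
```

```text
t 9.67 ee [ 433.2 -161.7  218.6] rot [-3.138e+00 -5.000e-03  2.000e-03]
cm [  4.75 -23.16  -2.07] deg [ -0.2   0.  -44.8]
t 9.67 ee [ 433.2 -161.7  218.6] rot [-3.138e+00 -5.000e-03  2.000e-03]
cm [  9.73 -45.84  -0.5 ] deg [ -0.2  -0.1 -94.4]
```

servo_tool(steps=[4.7,-23,-2,0,0,-60,4.7,-23,-2,0,0,-60,4.7,-23,-2,0,0,-60,4.7,-23,-2,0,0,-60,4.7,-23,-2,0,0,-60,9.7,-45.8,-1,0,0,-94,9.7,-45.8,-1,0,0,-94,9.7,-45.8,-1,0,0,-94,9.7,-45.8,-1,0,0,-94,9.7,-45.8,-1,0,0,-94])

```text
time: 10.5
ee_pos: [524.1, 242.1, 230.8]
tool_rot: [2.539, 1.847, 0.004]
force: [0.3, -0.9, -0.3]
grip_width: 0.412
finger_force: 0.0
```

```bash
python3 - <<'E'
from h import *
mv((529,297,225),94.6)
E
```

```text
t 10.5 ee [524.1 242.1 230.8] rot [2.539 1.847 0.004]
cm [ 5.37 -1.23  0.58] deg [  0.2  -0.  -22.6]
```

servo_tool(steps=[2.7,-0.6,0,0,0,-7,5.4,-1.2,0,0,0,-14,5.4,-1.2,0.5,0,0,-20,5.4,-1.2,0.5,0,0,-22.6,5.4,-1.2,0.5,0,0,-22.6,5.4,-1.2,0.5,0,0,-22.6])

```text
time: 11.0
ee_pos: [529.1, 295.0, 225.5]
tool_rot: [2.138, 2.3, 0.002]
force: [-0.4, -0.1, 0.2]
grip_width: 0.412
finger_force: 0.0
```

```bash
python3 - <<'E'
from h import *
mv((529,297,157),94.6)
E
```

```text
t 11.0 ee [529.1 295.  225.5] rot [2.138e+00 2.300e+00 2.000e-03]
cm [ 0.2  -0.01  6.85] deg [ 0.1  0.  -0.4]
```

servo_tool(steps=[0,0,3,0,0,0,0,0,5,0,0,0,0,0,6.8,0,0,0,0,0,6.8,0,0,0])

```text
time: 11.33
ee_pos: [526.5, 293.5, 154.4]
tool_rot: [-2.139, -2.299, 0.006]
force: [-0.9, -0.6, -0.5]
grip_width: 0.411
finger_force: 0.0
```

servo_tool(steps=[0,0,0,0,0,0,0,0,0,0,0,0,0,0,0,0,0,0,0,0,0,0,0,0,0,0,0,0,0,0,0,0,0,0,0,0], fingers=255, newtons=20)

```text
time: 11.83
ee_pos: [528.8, 295.3, 159.0]
tool_rot: [2.135, 2.302, 0.004]
force: [-1.5, -0.8, 6.0]
grip_width: 0.136
finger_force: 20.0
```

```bash
python3 - <<'E'
from h import *
mv((529-108,297-8.6,157),94.6)
E
```

```text
t 11.83 ee [528.8 295.3 159. ] rot [2.135 2.302 0.004]
cm [  0.12 -10.8    0.16] deg [ 0.2 -0.  -0.3]
```

servo_tool(steps=[0,-1,0,0,0,0,0,-2.5,0,0,0,0,0,-4,0,0,0,0,0,-5.5,0,0,0,0,0,-7,0,0,0,0,0,-8.5,0,0,0,0,0,-10,0,0,0,0,0,-11,0,0,0,0,0,-11.5,0,0,0,0,0,-11.5,0,0,0,0])

```text
time: 12.67
ee_pos: [412.6, 285.1, 158.9]
tool_rot: [2.133, 2.302, 0.001]
force: [-0.5, -6.8, 12.0]
grip_width: 0.13
finger_force: 20.0
```

servo_tool(steps=[0,0,0,0,0,0,0,0,0,0,0,0,0,0,0,0,0,0,0,0,0,0,0,0], fingers=150)

```text
time: 13.0
ee_pos: [413.4, 286.6, 157.3]
tool_rot: [2.136, 2.302, 0.002]
force: [0.1, -0.7, -0.9]
grip_width: 0.389
finger_force: 0.0
```

```bash
python3 - <<'E'
from h import *
s=st(); print(s["ee_pos"],s["force"],s["grip_width"])
im=camera("top"); a=cv2.resize(im[125:245,260:420],None,fx=3,fy=3,interpolation=cv2.INTER_CUBIC)
cv2.imwrite("pics/f.png",a)
b=p2w((287.1,150.7),140); a0=-3.6
tab=np.array([494,-36,0])+R.from_euler('z',-3.6,degrees=True).apply([-58,0,0]); print(tab)
mv((440,288,240),94.6); mv((tab[0],tab[1],240),86.4)
E
```

```text
[413.4179411  286.63364005 157.32743398] [ 0.05739679 -0.69591608 -0.85753435] 0.38883119381222864
[436.11444975 -32.35814987   0.        ]
t 13.05 ee [413.4 286.6 157.3] rot [2.136e+00 2.302e+00 2.000e-03]
cm [-0.06  2.67 -8.27] deg [ 0.1 -0.  -0.3]
t 13.05 ee [413.4 286.6 157.3] rot [2.136e+00 2.302e+00 2.000e-03]
cm [-31.98  -0.11  -8.27] deg [ 0.1 -0.   7.9]
```

View pics/f.png

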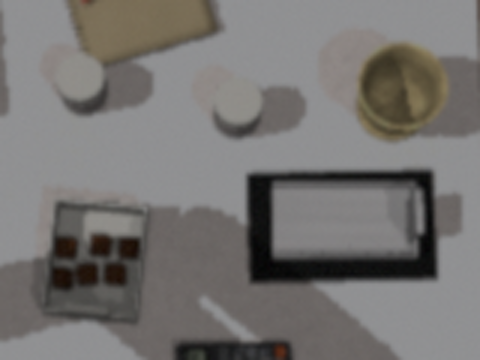

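All six cakes lie flat in the box, which hasn't moved (corners (55,203), (148,207), (137,321), (43,312)). The tray is centred on its mat and both jars are in place. Now to the box tab.

servo_tool(steps=[0,0,-4,0,0,0,0,0,-8,0,0,0,-4,0,-8,0,0,2,-8,0,-8,0,0,5,-12,0,-8,0,0,8,-16,0,-8,0,0,8,-20,0,-8,0,0,8,-24,0,-8,0,0,8,-28,0,-8,0,0,8,-32,0,-8,0,0,8])

```text
time: 13.88
ee_pos: [437.1, -34.4, 237.5]
tool_rot: [2.291, 2.148, 0.003]
force: [0.8, 0.9, 0.9]
grip_width: 0.415
finger_force: 0.0
```

```bash
python3 - <<'E'
from h import *
print(p2w((260+148/5,130+448/4.6),156), p2w((260+92/3,125+311/3),156))
mv((436,-32,175),86.4)
E
```

```text
[439.0087062  -32.89764981 156.        ] [435.15322687 -36.15229666 156.        ]
t 13.88 ee [437.1 -34.4 237.5] rot [2.291 2.148 0.003]
cm [ 0.23 -0.14  6.25] deg [ 0.1 -0.  -0.1]
```

servo_tool(steps=[0,0,3,0,0,0,0,0,6,0,0,0,0,0,8.5,0,0,0,0,0,10.5,0,0,0,0,0,11.3,0,0,0,0,0,11.3,0,0,0,0,0,11.3,0,0,0])

```text
time: 14.47
ee_pos: [437.7, -32.5, 124.6]
tool_rot: [2.292, 2.148, 0.002]
force: [0.8, -0.4, 0.7]
grip_width: 0.412
finger_force: 0.0
```

servo_tool(steps=[0,0,0,0,0,0,0,0,0,0,0,0,0,0,0,0,0,0,0,0,0,0,0,0,0,0,0,0,0,0,0,0,0,0,0,0,0,0,0,0,0,0,0,0,0,0,0,0], fingers=255, newtons=55)

```text
time: 15.13
ee_pos: [438.0, -32.6, 125.1]
tool_rot: [2.291, 2.147, 0.003]
force: [-1.3, -0.2, 6.1]
grip_width: 0.085
finger_force: 55.0
```

servo_tool(steps=[0,0,-1,0,0,0,0,0,-2.5,0,0,0,0,0,-4.5,0,0,0,0,0,-6.5,0,0,0,0,0,-8.5,0,0,0,0,0,-10.5,0,0,0,0,0,-11.5,0,0,0,0,0,-12,0,0,0,0,0,-12,0,0,0])

```text
time: 15.88
ee_pos: [437.6, -32.7, 245.1]
tool_rot: [2.291, 2.147, 0.003]
force: [0.6, -0.4, -2.9]
grip_width: 0.086
finger_force: 55.0
```

```bash
python3 - <<'E'
from h import *
s=st(); print(s["ee_pos"],s["force"],s["grip_width"])
# drawer: plate mid-thickness at 413.4,286.6 ; inner face +6
D=R.from_euler('z',4.6,degrees=True); din=np.array([413,286.5,0])+D.apply([6+129,0,0]); print("drawer_in",din)
tab=din+D.apply([-28-58,68,0])
print(tab); mv((tab[0],tab[1],245),94.6)
im=camera("scene"); a=cv2.resize(im[120:250,180:380],None,fx=4,fy=4,interpolation=cv2.INTER_CUBIC); cv2.imwrite("pics/g.png",a)
E
```

```text
[437.60627387 -32.65227743 245.13064588] [ 0.58673975 -0.40151991 -2.88572959] 0.08626667290863213
drawer_in [547.56514859 297.32685478   0.        ]
[456.38863819 358.21071103   0.        ]
t 15.88 ee [437.6 -32.7 245.1] rot [2.291 2.147 0.003]
cm [ 3.913e+01 -6.600e-01  1.000e-02] deg [ 0.2  0.  -8.3]
```

View pics/g.png

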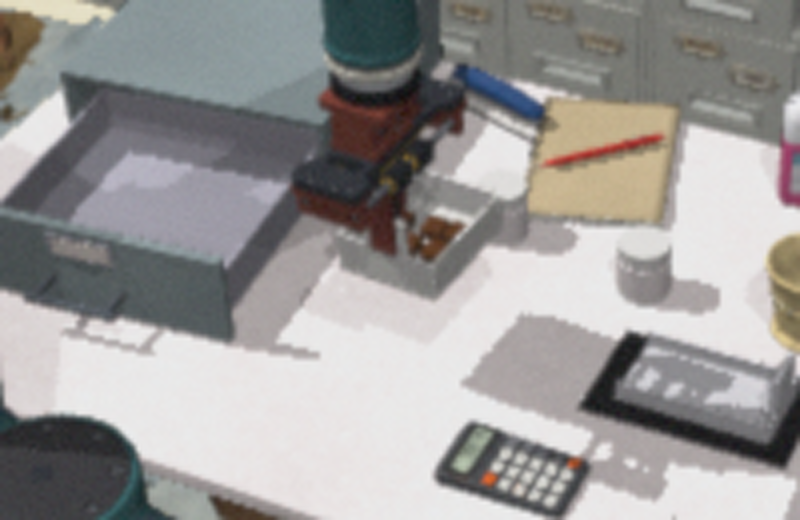

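The box hangs level with the cakes inside, and the drawer is well open. Carrying it over.

servo_tool(steps=[1.5,0,-0.5,0,0,-0.5,4,0,-0.5,0,0,-1,8,-0.1,-0.5,0,0,-2,12,-0.2,-0.5,0,0,-3,16,-0.3,-0.5,0,0,-4,20,-0.4,-0.5,0,0,-5,24,-0.5,-0.5,0,0,-6,28,-0.6,-0.5,0,0,-7,32,-0.7,-0.5,0,0,-8,35,-0.7,-0.5,0,0,-8.2])

```text
time: 16.77
ee_pos: [451.7, 320.0, 247.7]
tool_rot: [-2.13, -2.309, 0.001]
force: [0.3, 0.1, -2.1]
grip_width: 0.091
finger_force: 55.0
```

servo_tool(steps=[2,0,0,0,0,0,3.5,0,0,0,0,0,4.1,0,0,0,0,0,4.1,0,0,0,0,0,4.1,0,0,0,0,0])

```text
time: 17.18
ee_pos: [449.5, 356.9, 248.9]
tool_rot: [2.132, 2.306, -0.001]
force: [0.0, -0.3, -2.0]
grip_width: 0.089
finger_force: 55.0
```

```bash
python3 - <<'E'
from h import *
mv((456.4,358.2,141.5),94.6)
im=camera("top"); cv2.imwrite("pics/h.png",cv2.resize(cv2.convertScaleAbs(im[130:250,110:260],alpha=1.5),None,fx=5,fy=5,interpolation=cv2.INTER_CUBIC))
E
```

```text
t 17.18 ee [449.5 356.9 248.9] rot [ 2.132e+00  2.306e+00 -1.000e-03]
cm [ 0.09  0.7  10.74] deg [ 0.   0.1 -0.1]
```

View pics/h.png

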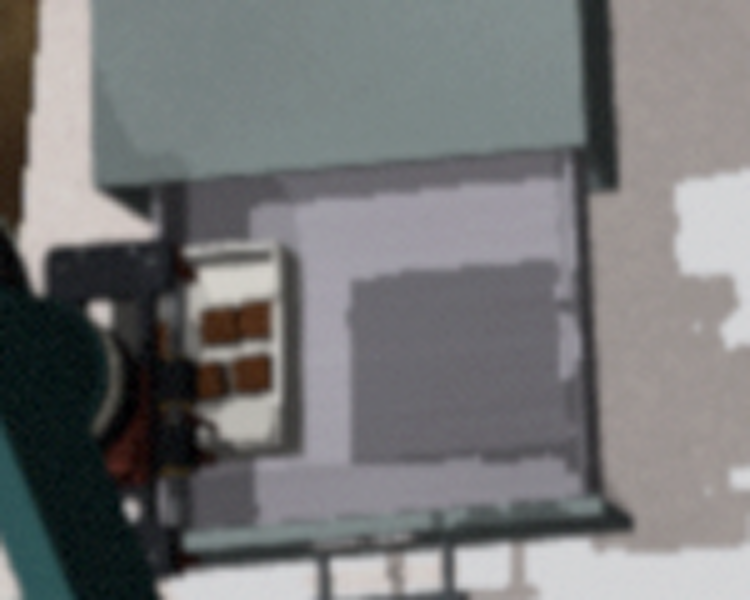

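The box is over the drawer's left half, its right rim at about x=290 in the crop and clear of the housing front. Lowering with a small shift right for wall clearance.

servo_tool(steps=[-0.4,0.7,1,0,0,0,-0.4,0.7,3,0,0,0,-0.4,0.7,5,0,0,0,-0.4,0.7,7,0,0,0,-0.4,0.7,8.5,0,0,0,-0.4,0.7,9.5,0,0,0,-0.4,0.7,10,0,0,0,-0.4,0.7,10.3,0,0,0,-0.4,0.7,10.3,0,0,0,-0.4,0.7,10.3,0,0,0])

```text
time: 18.07
ee_pos: [457.9, 354.7, 147.3]
tool_rot: [2.132, 2.305, 0.004]
force: [0.3, -0.5, -2.7]
grip_width: 0.088
finger_force: 55.0
```

```bash
python3 - <<'E'
from h import *
mv((456.4,354,141.0),94.6); s=st(); print(s["force"],s["moment"])
E
```

```text
t 18.07 ee [457.9 354.7 147.3] rot [2.132 2.305 0.004]
cm [-0.06 -0.16  0.63] deg [ 0.2 -0.  -0.1]
[ 0.28363296 -0.46490194 -2.73079156] [-0.06032108  0.08520598  0.03131698]
```

servo_tool(steps=[0,0,0.2,0,0,0,0,0,0.4,0,0,0,0,0,0.55,0,0,0,0,0,0.55,0,0,0,0,0,0.55,0,0,0])

```text
time: 18.48
ee_pos: [457.3, 354.7, 141.1]
tool_rot: [2.132, 2.306, 0.002]
force: [0.3, -0.8, -1.7]
grip_width: 0.089
finger_force: 55.0
```

servo_tool(steps=[0,0,0,0,0,0,0,0,0,0,0,0,0,0,0,0,0,0,0,0,0,0,0,0,0,0,0,0,0,0], fingers=165)

```text
time: 18.9
ee_pos: [457.5, 354.7, 141.3]
tool_rot: [2.132, 2.306, 0.003]
force: [0.8, -0.2, -0.9]
grip_width: 0.353
finger_force: 0.0
```

servo_tool(steps=[0,0,-2,0,0,0,0,0,-5,0,0,0,0,0,-9,0,0,0,-4,0,-11,0,0,0,-8,1,-11,0,0,0,-12,3,-11,0,0,0,-16,5,-11,0,0,0,-20,8,-11,0,0,0,-24,11,-11,0,0,0,-27,14,-11,0,0,0], fingers=40)

```text
time: 19.73
ee_pos: [599.9, 111.8, 251.6]
tool_rot: [2.132, 2.305, 0.002]
force: [-0.6, 0.4, -0.3]
grip_width: 0.844
finger_force: 0.0
```

```bash
python3 - <<'E'
from h import *
a=camera("top"); b=camera("scene")
cv2.imwrite("pics/i.png",np.vstack([cv2.resize(a[130:250,120:350],None,fx=3,fy=3,interpolation=cv2.INTER_CUBIC)[:330],cv2.resize(b[120:210,180:410],None,fx=3,fy=3,interpolation=cv2.INTER_CUBIC)])[:600])
print(p2w((287.1,150.7),140),p2w((260+238/3,125+101/3),140)); mv((684,-20,230),94.6)
E
```

```text
[683.73943926 -20.60721336 140.        ] [ 657.58431259 -184.25801379  140.        ]
t 19.83 ee [603.9 109.2 251.3] rot [2.135 2.298 0.004]
cm [-13.47   7.03   2.2 ] deg [ 0.3  0.1 -0.4]
```

View pics/i.png

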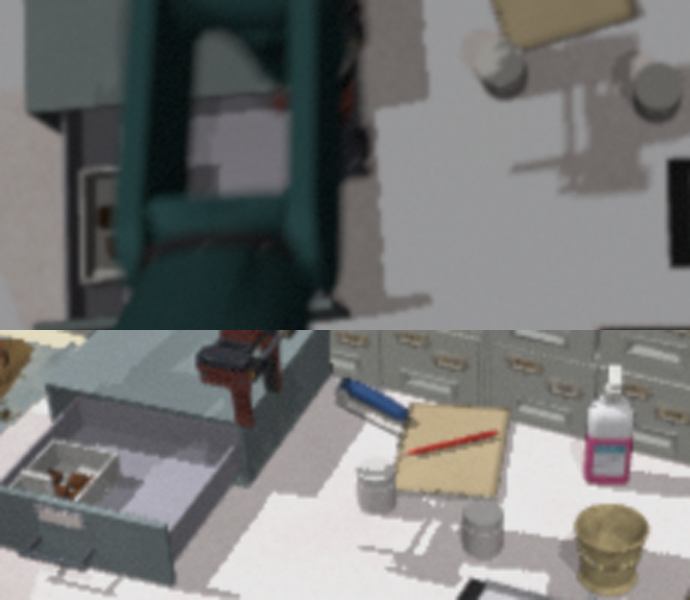

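The box sits flat in the drawer's left half. The jars are still at (287,150) and (339,160) in image pixels. On to the first jar.

servo_tool(steps=[-4,2,1,0,0,0,-8,4,2,0,0,0,-11.5,6,3,0,0,0,-13.5,7,5,0,0,0,-13.5,7,7,0,0,0,-13.5,7,7,0,0,0,-13.5,7,7,0,0,0], fingers=0, newtons=20)

```text
time: 20.42
ee_pos: [678.2, -14.4, 180.1]
tool_rot: [-2.131, -2.305, 0.001]
force: [0.5, -0.2, 1.1]
grip_width: 0.994
finger_force: 0.0
```

```bash
python3 - <<'E'
from h import *
mv((684,-20.5,103),94.6); mv((657.5,-184,103),94.6)
a=cv2.imread("pics/f.png",0); im=cv2.imread("pics/top0.png",0); now=cv2.cvtColor(camera("top"),cv2.COLOR_BGR2GRAY)
for u,v in((287,152),(338,161)):
    t=im[v-9:v+10,u-9:u+10]; r=cv2.matchTemplate(now[v-25:v+26,u-25:u+26],t,cv2.TM_CCOEFF_NORMED); _,m,_,l=cv2.minMaxLoc(r); print(m,l,"(16,16 = unmoved)")
E
```

```text
t 20.42 ee [678.2 -14.4 180.1] rot [-2.131e+00 -2.305e+00  1.000e-03]
cm [-0.66  0.54  7.71] deg [-0.1 -0.1 -0.1]
t 20.42 ee [678.2 -14.4 180.1] rot [-2.131e+00 -2.305e+00  1.000e-03]
cm [-16.75  -3.37   7.7 ] deg [-0.1 -0.1 -0.1]
0.5388864278793335 (0, 16) (16,16 = unmoved)
0.7042121291160583 (16, 16) (16,16 = unmoved)
```

servo_tool(steps=[-0.6,0.5,2,0,0,0,-0.6,0.5,4,0,0,0,-0.6,0.5,6,0,0,0,-0.6,0.5,7.3,0,0,0,-0.6,0.5,7.7,0,0,0,-0.6,0.5,7.7,0,0,0])

```text
time: 20.97
ee_pos: [685.0, -19.8, 104.5]
tool_rot: [2.131, 2.308, 0.001]
force: [-0.1, 0.7, -0.6]
grip_width: 1.003
finger_force: 0.0
```

servo_tool(steps=[0,0,0,0,0,0,0,0,0,0,0,0,0,0,0,0,0,0,0,0,0,0,0,0,0,0,0,0,0,0,0,0,0,0,0,0,0,0,0,0,0,0,0,0,0,0,0,0], fingers=255)

```text
time: 21.63
ee_pos: [685.1, -20.9, 104.8]
tool_rot: [2.132, 2.306, 0.001]
force: [-3.5, 0.7, 5.9]
grip_width: 0.59
finger_force: 20.0
```

servo_tool(steps=[0,0,-3,0,0,0,0,0,-6,0,0,0,0,0,-10,0,0,0,0,0,-14,0,0,0,0,0,-14,0,0,0,0,0,-14,0,0,0])

```text
time: 22.13
ee_pos: [687.4, -21.0, 247.6]
tool_rot: [2.128, 2.302, 0.008]
force: [-0.1, -0.1, -1.6]
grip_width: 0.585
finger_force: 20.0
```

```bash
python3 - <<'E'
from h import *
s=st(); print(s["force"],s["grip_width"])
D=R.from_euler('z',4.6,degrees=True); din=np.array([412.5,286.8,0])+D.apply([135,0,0])
for x,y in((10,-60),(-70,-60)):
    t=din+D.apply([x,y,0]); print(t); mv((t[0],t[1],250),94.6)
E
```

```text
[-0.06473945 -0.06313849 -1.64899594] 0.5848476879232849
[561.84487284 238.62211132   0.        ]
t 22.13 ee [687.4 -21.  247.6] rot [2.128 2.302 0.008]
cm [ 26.87 -10.48  -0.36] deg [ 0.5  0.1 -0.1]
[482.10256256 232.20619737   0.        ]
t 22.13 ee [687.4 -21.  247.6] rot [2.128 2.302 0.008]
cm [ 26.85 -18.48  -0.43] deg [ 0.5  0.1 -0.1]
```

servo_tool(steps=[2.5,-1,0,0,0,0,6,-2.5,0,0,0,0,10,-4,0,0,0,0,14,-5.5,0,0,0,0,18,-7,0,0,0,0,22,-8.6,0,0,0,0,25,-9.8,0,0,0,0,26.8,-10.3,0,0,0,0,26.8,-10.3,0,0,0,0,26.8,-10.3,0,0,0,0])

```text
time: 22.97
ee_pos: [560.2, 238.7, 242.3]
tool_rot: [2.13, 2.309, -0.002]
force: [1.2, -0.5, -2.2]
grip_width: 0.592
finger_force: 20.0
```

```bash
python3 - <<'E'
from h import *
mv((563.5,238.6,121.5),94.6)
E
```

```text
t 22.97 ee [560.2 238.7 242.3] rot [ 2.130e+00  2.309e+00 -2.000e-03]
cm [-0.03  0.34 12.08] deg [-0.1  0.1  0. ]
```

servo_tool(steps=[0,0.3,2,0,0,0,0,0.3,5,0,0,0,0,0.3,8,0,0,0,0,0.3,10,0,0,0,0,0.3,11,0,0,0,0,0.3,11.5,0,0,0,0,0.3,11.7,0,0,0,0,0.3,11.7,0,0,0,0,0.3,11.7,0,0,0])

```text
time: 23.72
ee_pos: [565.9, 238.5, 128.4]
tool_rot: [2.132, 2.305, 0.005]
force: [-0.4, -0.2, -1.2]
grip_width: 0.588
finger_force: 20.0
```

```bash
python3 - <<'E'
from h import *
mv((563.5,238.6,121.5),94.6);print(st()["force"])
E
```

```text
t 23.72 ee [565.9 238.5 128.4] rot [2.132 2.305 0.005]
cm [ 0.03 -0.24  0.69] deg [ 0.2 -0.  -0.1]
[-0.4019025  -0.21374677 -1.18717359]
```

servo_tool(steps=[0,0,0.3,0,0,0,0,0,0.5,0,0,0,0,0,0.65,0,0,0,0,0,0.7,0,0,0,0,0,0.7,0,0,0])

```text
time: 24.13
ee_pos: [564.9, 238.7, 120.7]
tool_rot: [2.132, 2.306, 0.003]
force: [-0.9, 0.2, 2.9]
grip_width: 0.588
finger_force: 20.0
```

servo_tool(steps=[0,0,0,0,0,0,0,0,0,0,0,0,0,0,0,0,0,0,0,0,0,0,0,0], fingers=70)

```text
time: 24.47
ee_pos: [564.7, 238.6, 120.1]
tool_rot: [2.132, 2.306, 0.002]
force: [-0.6, -0.4, -0.4]
grip_width: 0.725
finger_force: 0.0
```

servo_tool(steps=[0,0,-2,0,0,0,0,0,-5,0,0,0,0,0,-9,0,0,0,0,0,-12,0,0,0,0,0,-12,0,0,0,0,0,-12,0,0,0])

```text
time: 24.97
ee_pos: [566.0, 239.0, 242.5]
tool_rot: [2.13, 2.304, 0.008]
force: [-1.5, -0.1, -0.4]
grip_width: 0.725
finger_force: 0.0
```

```bash
python3 - <<'E'
from h import *
print(st()["force"],st()["grip_width"])
mv((657.5,-184,180),94.6)
im=cv2.imread("pics/top0.png",0); now=cv2.cvtColor(camera("top"),cv2.COLOR_BGR2GRAY)
u,v=338,161; t=im[v-9:v+10,u-9:u+10]; r=cv2.matchTemplate(now[v-25:v+26,u-25:u+26],t,cv2.TM_CCOEFF_NORMED); print(cv2.minMaxLoc(r))
E
```

```text
[-1.45369075 -0.12291744 -0.38919092] 0.7249455811620327
t 24.97 ee [566.  239.  242.5] rot [2.13  2.304 0.008]
cm [-42.89   5.77   6.24] deg [ 0.4 -0.1 -0.1]
(-0.6705662608146667, 0.7594909071922302, (0, 32), (13, 2))
```

The template match suggests the second jar has moved about 14 px (+x). I'll cross-check with both cameras.

```bash
python3 - <<'E'
from h import *
g=lambda n:cv2.cvtColor(camera(n),cv2.COLOR_BGR2GRAY)
for n,f,p in(("top","pics/top0.png",(657.5,-184,115)),("scene","pics/scene0.png",(657.5,-184,110))):
    ref=cv2.imread(f,0); now=g(n); u,v=map(round,w2p(p,n)); h=8
    r=cv2.matchTemplate(now[v-33:v+34,u-33:u+34],ref[v-h:v+h+1,u-h:u+h+1],cv2.TM_CCOEFF_NORMED)
    _,m,_,l=cv2.minMaxLoc(r); print(n,m.__round__(2),"shift px",l[0]-25,l[1]-25,"score at 0",r[25,25].round(2))
    q=np.array([u+l[0]-25,v+l[1]-25]); print("  new centre",p2w(q,p[2],n).round(0), "mean there/old", now[q[1]-3:q[1]+1,q[0]-3:q[0]+4].mean().round(0),now[v-3:v+1,u-3:u+4].mean().round(0))
E
```

```text
top 0.85 shift px 9 -13 score at 0 0.8
  new centre [ 700. -213.  115.] mean there/old 151.0 99.0
scene 0.72 shift px -19 2 score at 0 0.68
  new centre [ 614. -123.  110.] mean there/old 162.0 129.0
```

The two cameras disagree, probably because of shadow. I'll use my last picture on both the jar and the drawer.

```bash
python3 - <<'E'
from h import *
a=camera("top"); b=camera("scene")
cv2.imwrite("pics/j.png",np.vstack([cv2.resize(a[125:220,130:396],None,fx=3,fy=3,interpolation=cv2.INTER_CUBIC),cv2.resize(cv2.convertScaleAbs(b[115:220,180:446],alpha=.8),None,fx=3,fy=3,interpolation=cv2.INTER_CUBIC)])[:600])
E
```

```text
(no output)
```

View pics/j.png

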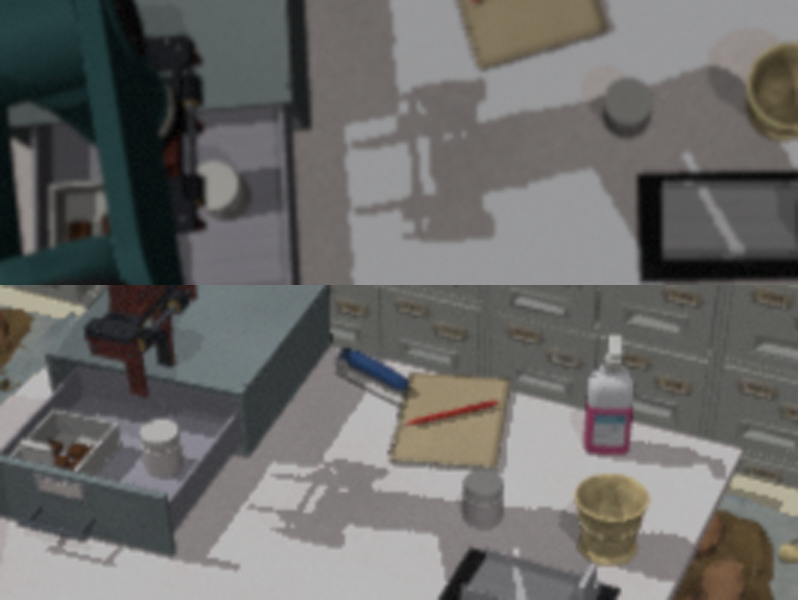

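The second jar is in shadow but unmoved, at (339,159) in the image. Jar 1 stands upright in the drawer beside the flat box. Fetching jar 2.

servo_tool(steps=[-4,0.5,0,0,0,0,-8,1,0,0,0,0,-12,1.6,0,0,0,0,-16,2.2,0,0,0,0,-20,2.7,0,0,0,0,-24,3.2,0,0,0,0,-28,3.7,1,0,0,0,-32,4.3,2,0,0,0,-36,4.9,3,0,0,0,-40,5.4,4,0,0,0], fingers=0)

```text
time: 26.05
ee_pos: [649.3, -157.8, 198.5]
tool_rot: [-2.132, -2.306, -0.001]
force: [0.2, -0.1, 0.7]
grip_width: 0.997
finger_force: 0.0
```

servo_tool(steps=[-2.5,0.3,1,0,0,0,-2.9,0.4,2.2,0,0,0,-2.9,0.4,2.2,0,0,0,-2.9,0.4,2.2,0,0,0,-2.9,0.4,2.2,0,0,0])

```text
time: 26.47
ee_pos: [655.6, -182.9, 178.1]
tool_rot: [-2.131, -2.308, -0.002]
force: [-0.2, 0.3, 0.3]
grip_width: 0.996
finger_force: 0.0
```

```bash
python3 - <<'E'
from h import *
mv((657.5,-184,104.5),94.6); print(st()["grip_width"])
E
```

```text
t 26.47 ee [ 655.6 -182.9  178.1] rot [-2.131e+00 -2.308e+00 -2.000e-03]
cm [-0.14  0.17  7.36] deg [ 0.  -0.1 -0. ]
0.9957739843184437
```

servo_tool(steps=[-0.1,0.2,2,0,0,0,-0.1,0.2,4,0,0,0,-0.1,0.2,6,0,0,0,-0.1,0.2,7,0,0,0,-0.1,0.2,7.5,0,0,0,-0.1,0.2,7.5,0,0,0])

```text
time: 26.97
ee_pos: [657.9, -184.2, 103.0]
tool_rot: [-2.131, -2.308, -0.001]
force: [0.5, -0.4, 0.1]
grip_width: 1.001
finger_force: 0.0
```

servo_tool(steps=[0,0,0,0,0,0,0,0,0,0,0,0,0,0,0,0,0,0,0,0,0,0,0,0,0,0,0,0,0,0,0,0,0,0,0,0,0,0,0,0,0,0,0,0,0,0,0,0], fingers=255)

```text
time: 27.63
ee_pos: [658.4, -185.6, 103.7]
tool_rot: [2.132, 2.305, 0.002]
force: [-0.4, -0.0, 3.0]
grip_width: 0.583
finger_force: 20.0
```

servo_tool(steps=[0,0,-3,0,0,0,0,0,-6,0,0,0,0,0,-10,0,0,0,0,0,-14,0,0,0,0,0,-14,0,0,0,0,0,-14,0,0,0])

```text
time: 28.13
ee_pos: [659.8, -186.1, 246.5]
tool_rot: [2.128, 2.302, 0.005]
force: [-0.1, -0.1, -1.3]
grip_width: 0.589
finger_force: 20.0
```

```bash
python3 - <<'E'
from h import *
s=st(); print(s["force"],s["grip_width"])
D=R.from_euler('z',4.6,degrees=True); din=np.array([412.5,286.8,0])+D.apply([135,0,0])
t=din+D.apply([-73,-60,0]); print(t); mv((t[0],t[1],248),94.6)
E
```

```text
[-0.11066209 -0.1222066  -1.26508487] 0.5890209303082573
[479.11222592 231.9656006    0.        ]
t 28.13 ee [ 659.8 -186.1  246.5] rot [2.128 2.302 0.005]
cm [ 43.09 -14.74  -0.37] deg [ 0.4  0.2 -0.1]
```

servo_tool(steps=[3,-1,0,0,0,0,6.5,-2.2,0,0,0,0,10.3,-3.5,0,0,0,0,14,-4.8,0,0,0,0,17.8,-6.1,0,0,0,0,21.6,-7.4,0,0,0,0,25.4,-8.7,0,0,0,0,29.2,-10,0,0,0,0,33,-11.3,0,0,0,0,36.8,-12.6,0,0,0,0])

```text
time: 28.97
ee_pos: [501.0, 172.8, 241.1]
tool_rot: [-2.132, -2.306, 0.003]
force: [0.9, -0.2, -1.1]
grip_width: 0.586
finger_force: 20.0
```

servo_tool(steps=[3,-1,0,0,0,0,5.3,-1.8,0,0,0,0,6.3,-2.1,0,0,0,0,6.3,-2.1,0,0,0,0,6.3,-2.1,0,0,0,0])

```text
time: 29.38
ee_pos: [477.2, 232.2, 241.9]
tool_rot: [2.131, 2.308, -0.002]
force: [0.2, 0.1, -0.2]
grip_width: 0.586
finger_force: 20.0
```

```bash
python3 - <<'E'
from h import *
mv((479,232,120),94.6)
E
```

```text
t 29.38 ee [477.2 232.2 241.9] rot [ 2.131e+00  2.308e+00 -2.000e-03]
cm [-0.02  0.18 12.19] deg [-0.   0.1 -0. ]
```

servo_tool(steps=[0,0.1,2,0,0,0,0,0.1,5,0,0,0,0,0.1,8,0,0,0,0,0.1,10,0,0,0,0,0.1,11,0,0,0,0,0.1,11.5,0,0,0,0,0.1,11.7,0,0,0,0,0.1,11.7,0,0,0,0,0.1,11.7,0,0,0])

```text
time: 30.13
ee_pos: [480.1, 232.9, 127.2]
tool_rot: [2.132, 2.305, 0.005]
force: [0.3, 0.2, -1.9]
grip_width: 0.588
finger_force: 20.0
```

```bash
python3 - <<'E'
from h import *
mv((479,232,120),94.6);print(st()["force"])
E
```

```text
t 30.13 ee [480.1 232.9 127.2] rot [2.132 2.305 0.005]
cm [-0.08 -0.12  0.72] deg [ 0.2 -0.  -0.1]
[ 0.31451974  0.23437111 -1.85704992]
```

servo_tool(steps=[0,0,0.3,0,0,0,0,0,0.5,0,0,0,0,0,0.65,0,0,0,0,0,0.7,0,0,0,0,0,0.7,0,0,0])

```text
time: 30.55
ee_pos: [479.2, 233.0, 119.7]
tool_rot: [2.131, 2.306, 0.003]
force: [-0.1, -0.7, 3.8]
grip_width: 0.591
finger_force: 20.0
```

servo_tool(steps=[0,0,0,0,0,0,0,0,0,0,0,0,0,0,0,0,0,0,0,0,0,0,0,0], fingers=75)

```text
time: 30.88
ee_pos: [478.9, 232.8, 119.0]
tool_rot: [2.132, 2.306, 0.002]
force: [-0.7, -0.0, 0.2]
grip_width: 0.705
finger_force: 0.0
```

servo_tool(steps=[0,0,-2,0,0,0,0,0,-5,0,0,0,0,0,-9,0,0,0,0,0,-12,0,0,0,0,0,-12,0,0,0,0,0,-12,0,0,0])

```text
time: 31.38
ee_pos: [480.1, 233.3, 240.9]
tool_rot: [2.13, 2.304, 0.008]
force: [-0.3, -0.3, -0.5]
grip_width: 0.707
finger_force: 0.0
```

```bash
python3 - <<'E'
from h import *
print(st()["force"],st()["grip_width"]); mv((367,283.5,235),94.6)
E
```

```text
[-0.33560206 -0.3298174  -0.49725364] 0.7074076175013637
t 31.38 ee [480.1 233.3 240.9] rot [2.13  2.304 0.008]
cm [  5.89 -10.88   0.53] deg [ 0.3 -0.1 -0.1]
```

servo_tool(steps=[2,-3.5,0,0,0,0,4,-7,0,0,0,0,5.9,-10.9,0,0,0,0,5.9,-10.9,0,0,0,0,5.9,-10.9,0,0,0,0,5.9,-10.9,0,0,0,0,5.9,-10.9,0,0,0,0,5.9,-10.9,0,0,0,0,5.9,-10.9,0,0,0,0,5.9,-10.9,0,0,0,0], fingers=255)

```text
time: 32.22
ee_pos: [366.3, 282.8, 238.7]
tool_rot: [2.133, 2.305, 0.002]
force: [-0.6, 0.4, -0.1]
grip_width: 0.01
finger_force: 0.0
```

```bash
python3 - <<'E'
from h import *
print(st()["grip_width"]); mv((367,283.5,148),94.6)
E
```

```text
0.010290475066139367
t 32.22 ee [366.3 282.8 238.7] rot [2.133e+00 2.305e+00 2.000e-03]
cm [0.07 0.06 9.07] deg [ 0.1  0.  -0.2]
```

servo_tool(steps=[0,0,3,0,0,0,0,0,6,0,0,0,0,0,8,0,0,0,0,0,9,0,0,0,0,0,9,0,0,0,0,0.7,9,0,0,0,0,1.3,9,0,0,0,0,1.9,9,0,0,0,0,2.5,9,0,0,0,0,3.1,9,0,0,0])

```text
time: 33.05
ee_pos: [397.6, 285.8, 149.7]
tool_rot: [2.132, 2.306, 0.004]
force: [-3.5, 0.3, 0.8]
grip_width: 0.007
finger_force: 1.0
```

servo_tool(steps=[0,0.6,0,0,0,0,0,1.2,0,0,0,0,0,1.9,0,0,0,0,0,2.7,0,0,0,0,0,3.6,0,0,0,0,0,4.6,0,0,0,0,0,5.7,0,0,0,0,0,6.8,0,0,0,0,0,7.9,0,0,0,0,0,9,0,0,0,0])

```text
time: 33.88
ee_pos: [487.4, 292.6, 148.9]
tool_rot: [2.132, 2.306, 0.002]
force: [-1.7, 1.9, -0.3]
grip_width: 0.007
finger_force: 1.0
```

servo_tool(steps=[0,1,0,0,0,0,0,2,0,0,0,0,0,3,0,0,0,0,0,4,0,0,0,0,0,5,0,0,0,0,0,5.9,0,0,0,0,0,6.7,0,0,0,0,0,7.4,0,0,0,0,0,8,0,0,0,0,0,8.5,0,0,0,0])

```text
time: 34.72
ee_pos: [571.6, 299.3, 149.2]
tool_rot: [2.132, 2.306, 0.002]
force: [-1.8, 1.1, -0.6]
grip_width: 0.004
finger_force: 0.8
```

```bash
python3 - <<'E'
from h import *
s=st(); print(s["force"]); mv((630-15-6,305-1,150),94.6)
D=R.from_euler('z',4.6,degrees=True).inv()
print("tcp minus housing front along x:",D.apply(s["ee_pos"]-[630,305.5,0])[:2])
E
```

```text
[-1.82853134  1.13166931 -0.62877346]
t 34.72 ee [571.6 299.3 149.2] rot [2.132e+00 2.306e+00 2.000e-03]
cm [ 0.18  3.76 -0.07] deg [ 0.1  0.  -0.1]
tcp minus housing front along x: [-58.66887814  -1.54688214]
```

Pushing with about 2 N. Continuing slowly to the stop.

servo_tool(steps=[0,0.5,0,0,0,0,0,1,0,0,0,0,0,1.5,0,0,0,0,0,1.9,0,0,0,0,0,2.3,0,0,0,0,0,2.5,0,0,0,0,0,2.7,0,0,0,0])

```text
time: 35.3
ee_pos: [598.2, 301.3, 149.3]
tool_rot: [2.132, 2.306, 0.002]
force: [-2.1, 0.7, 0.4]
grip_width: 0.006
finger_force: 0.9
```

servo_tool(steps=[0,0.2,0,0,0,0,0,0.4,0,0,0,0,0,0.6,0,0,0,0])

```text
time: 35.55
ee_pos: [603.9, 301.8, 149.3]
tool_rot: [2.132, 2.306, 0.002]
force: [-0.8, 1.5, -0.4]
grip_width: -0.0
finger_force: 0.8
```

servo_tool(steps=[0,0.2,0,0,0,0,0,0.4,0,0,0,0,0,0.5,0,0,0,0])

```text
time: 35.8
ee_pos: [608.0, 302.2, 149.3]
tool_rot: [-2.133, -2.307, 0.001]
force: [-7.0, -0.0, 4.5]
grip_width: 0.003
finger_force: 3.8
```

servo_tool(steps=[0,0.2,0,0,0,0,0,0.3,0,0,0,0,0,0.3,0,0,0,0])

```text
time: 36.05
ee_pos: [607.9, 302.2, 149.3]
tool_rot: [-2.13, -2.304, 0.007]
force: [-12.8, -0.3, 7.9]
grip_width: 0.005
finger_force: 6.8
```

The drawer hit its stop with the force rising to 13 N. The plate's outer face is at about 619 mm, and with its 12 mm thickness that reaches the housing front. Backing off.

servo_tool(steps=[0,-1,0,0,0,0,0,-3,0,0,0,0,0,-6,-1,0,0,0,0,-9,-4,0,0,0,-3,-11,-8,0,0,0,-7,-11,-12,0,0,0,-11,-11,-13,0,0,0,-15,-11,-13,0,0,0,-15,-11,-13,0,0,0,-15,-11,-13,0,0,0])

```text
time: 36.88
ee_pos: [515.3, 140.5, 281.0]
tool_rot: [2.133, 2.299, 0.005]
force: [-0.1, -0.3, -0.4]
grip_width: 0.007
finger_force: 0.0
```

```bash
python3 - <<'E'
from h import *
s=st(); print(s["time"],s["ee_pos"],s["force"],abs(s["qvel"]).max())
# mat/mortar/calculator/tray region against the picture before the drawer work (sanity), and drawer plate edge
now=camera("top"); old=cv2.resize(cv2.imread("pics/f.png"),(160,120),interpolation=cv2.INTER_AREA)
n=cv2.cvtColor(now[125:245,260:420],cv2.COLOR_BGR2GRAY); o=cv2.cvtColor(old,cv2.COLOR_BGR2GRAY)
print("tray match",cv2.minMaxLoc(cv2.matchTemplate(n,o[55:98,80:150],cv2.TM_CCOEFF_NORMED))[1::2],"expect (80,55)")
# plate top outer edge: gradient along column profile near drawer left of centre
for d in (0,3,6,10): print(d,[round(x) for x in w2p(R.from_euler('z',4.6,degrees=True).apply([-12-d,-100,0])+[630,305.5,182])])
u=[round(x) for x in w2p(R.from_euler('z',4.6,degrees=True).apply([-12,-100,0])+[630,305.5,182])]
print(now[u[1]-10:u[1]+14,u[0]].mean(1).round())
E
```

```text
36.8833 [515.25890763 140.46218858 281.02807663] [-0.11852031 -0.33116436 -0.42149867] 0.06719303790889536
tray match (0.877984881401062, (80, 55)) expect (80,55)
0 [211, 165]
3 [211, 166]
6 [211, 167]
10 [211, 168]
[19. 19. 21. 23. 23. 22. 23. 18. 17. 20. 13. 12. 13. 11. 11. 15.  7. 12.
 12. 14. 14. 13. 11. 12.]
```

```bash
python3 -c "
from plant import ctrl; print(ctrl.job_done())"
```

```text
the job is handed in; nothing more can be done
None
```

I handed the job in at 36.9 s: all six cakes are in the order box, the tray is empty on its mat, the box and both jars are in the drawer, and I pushed the drawer in until it stopped. I didn't see the second jar's placing or the shut drawer in a picture; those rest on position and force readings.

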